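# Set up the key machine: index the tool turret and seat the clamp carriage

## Task

Get the key-cutting machine ready for the next key: first turn its tool turret one click clockwise (seen from above) so that the big cutter wheel points at the bed and the turret rests in its click, then push the clamp carriage back along the bed until it sits fully home on its two alignment pegs, square and flush against the machine's back wall. Leave the other things on and around the machine where they are.

Things in the scene. Friction and masses are not known exactly. Their poses are not given: they have to be found in the camera images.
- keymachine: Fixed key machine, pose varies. Origin on the bench under the bed; x from its front (robot side) to its back, y to its left, z up. Bed: flat steel plate, top z 20, x -160 to 100, y -140 to 140 mm. Back wall: steel face at x 100, y -120 to 120, z 20 to 80; black housing with motor behind it, up to 107 high, to x 260. Turret foot: plate 20 high, x -150 to -10, y -330 to -130.
- peg_left (a point): Tip centre of the left alignment peg: machine x 70, y 40, z 42 mm. The steel peg sticks out of the back wall towards the machine's -x, 30 mm long, 12 thick, its last 14 mm tapering to 4.
- peg_right (a point): Tip centre of the right alignment peg, same as the left one: machine x 70, y -40, z 42 mm.
- seat (a point): Point on the bed where the carriage's origin lies when it is fully home: x 45, y 0, z 20 mm in the machine's frame; axes as the machine's.
- carriage: Loose dark steel clamp carriage on the bed, 0.5 to 0.9 kg: block 110 (x) by 130 (y) by 40 (z) mm, too wide to grasp, with a conical jaw cap (100 mm wide at z 40, 64 at z 54) and a flat brass key on top (to z 57). Origin: centre of its underside; x points to its rear face (x +55), with two square sockets 15 wide, 40 deep, at y -40 and +40, z 22. Front face x -55, sides y -65 and +65.
- turret (a joint): Turn of the tool turret about its upright axis, rad, growing clockwise seen from above, with sprung clicks at 0 (start), 1.571 (wanted: cutter wheel points to the machine's +y, at the bed) and 3.142 (one too far). Pushed past about 0.7 it springs on to 1.571 by itself. Takes about 5 N at the post.
- turret_axis (a point): On the turret's upright axis at its disc's top face: x -80, y -250, z 75 mm in the machine's frame; axes as the machine's. Disc 110 mm across, z 50 to 75 mm over the bench, hub to z 87; four tools stick out from its rim 90 degrees apart, at z 62 mm, to 90 mm from the axis.
- post (a point): Top centre of the upright steel post, 14 mm thick and 45 tall (z 75 to 120 mm over the bench), standing on the turret disc 42 mm from its axis on the cutter-wheel side, for pushing the turret round.
- cutter (a point): Centre of the big cutter wheel (50 mm across, 9 thick, upright, on a spindle at the turret's rim), 82 mm from the turret's axis, 62 mm over the bench.
- padlock: Bystander: brass padlock lying on the bench behind the turret, 45 by 50 by 22 mm plus shackle towards its +x; origin under its body.
- lock_cylinder: Bystander: brass lock cylinder, 38 mm across, 36 tall, standing on the bench left of the bed; origin centre of its underside.
- oil: Bystander: grey oil bottle, 44 mm across, 120 tall; origin centre of its underside.
- screwdriver: Bystander: screwdriver lying on the bench at the right, nearer the robot than the turret; origin under its middle.
- brush: Bystander: brush lying on the bench left of the machine; origin under its middle.
- blank_carton: Bystander: cardboard carton 100 by 70 by 50 mm on the bench at the right; origin centre of its underside.
- mug: Bystander: white mug, 80 mm across, 95 tall, on the bench behind the turret at the right; origin centre of its underside.
Not all that is in view belongs to the job. What is shaped like the carriage but blue or red is not meant.

How it is judged:
By the outcome, as a careful person would: the job done as asked, in the order asked, and still so for the second after the job is handed in, with the robot touching nothing.
It also fails if it takes over 72 s, if anything falls off the work surface, if the arm or the gripper's body presses on something with over 40 N, if the wrist force passes 120 N, or if a joint passes its speed limit or range.

## Robot

A 6-joint arm with a two-finger parallel gripper is mounted at the origin on the work surface. World frame = base frame: x ahead of the robot, y to its left, z up, the work surface at z = 0. Lengths are in m, angles in degrees, forces in N, time in s.
With the tool pointing down it reaches from about 0.3 to 0.75 m from the base axis. Payload 8.5 kg.
Tool frame: the origin (TCP) lies midway between the tips of the shut fingers; the grasp point (between the pads) lies 19 mm behind it; z points along the fingers, y is the line along which they close (so a half turn about z gives the same grasp; the last joint's range is limited). The gripper opens to 85 mm and grips with 20 to 120 N. Pads are 22 mm wide; open, the fingers measure 114 mm over their backs; the gripper's body (76 mm by 85 mm) begins 54 mm behind the grasp point. The pads swing forward as they close: fully open they stand 13 mm farther back than shut.
Start: joints at [-86.878, 21.807, 74.336, -0, 83.858, -12.336], TCP at [0.147, -0.53, 0.231] pointing down, gripper open.
Joint ranges: [-178.18, 178.18], [-50.72, 133.34], [12.68, 142.11], [-81.47, 261.47], [9.98, 163.14], [-165.26, 165.26]. Speed limits (degrees/s): [136.94, 136.94, 180, 180, 180, 180].

## Interface

Orientations are given as a 3x3 rotation matrix whose columns are the frame's x, y, z axes.
In Python, from rig import env gives the robot as it stands. The module is installed in compiled form; this text tells all that it offers.
- The arm moves only by the tool jog_arm, never from a script. Its argument "targets" is a list of rows, each a list of 6 numbers: the shift along the tool's x, y, z in cm, then the turn, a rotation vector about the tool's x, y, z in degrees. A call has 1 to 8 rows; each row is the pose to reach, as a shift and turn from the pose commanded when the call began, along the tool's axes at that moment; what a row does not reach only later rows make up. A row lasts 1/12 s, in which the tool goes at most 41.7 mm and 7.16 degrees, less where a joint would pass 70% of its speed; a pose out of reach is approached as far as the arm can. A call with a gripper value outside its range is refused whole. "hand" is the opening, from 0 (shut) to 1 (fully open), set as the call begins (left out, the last holds). The fingers move at their own pace and stop on an object; "newtons" is the grip in N (left out, the last holds). Time passes only in rows, so rows that repeat a pose let the fingers close. It gives the time, the measured TCP pose, the force, the opening and the grip force at its end, in the units of the state.
- env.observe(): the state, without advancing time (a new reading comes with each control period).
- env.get_image(name): name is "scene" or "top"; returns a dict with "frame" (400x640x3 uint8, red, green, blue), "depth" (400x640 float32, m along the optical axis (not along the pixel's ray), 0 where there is no reading), "fovy" (degrees; the focal length in pixels is half the picture's height over the tangent of half this angle, whatever the lens; pixels are square), "cx", "cy" (the principal point, pixels), "cam_to_world" (4x4, takes a point from camera to world coordinates). Camera axes: x right, y down, z forward; pixel columns grow to the right and rows downward; lengths in m; the calibration is good to about 2 mm. A picture is of the moment at which its call begins.
- env.close_job(): hands the job in; it is judged then, once.
Trained networks look in the newest picture that a camera, given by its name, has taken for a name from the list of things; names that differ only in an ending like _2 or _b are one class to them, and where a whole thing is asked for, a point or a joint stands for the part that bears it (a point fixed in the world has none). Each returns a list of dicts, best first, with "score" (0 to 1); they miss things now and then, are a little off and sometimes report something else, mostly with a low value. They report only what shows in the picture. A call takes as long as a camera call. They do not tell look-alikes from the thing itself.
- env.regions_of(camera, target): "pixels" (400x640 bool, what is visible of it) and "point" ([row, column] in pixels, amid what is visible of it).
The state is a dict: "time_s": time; "q": joint angles; "qvel": joint speeds; "joint_efforts": joint torques, N m; "position": TCP position; "tool_rot": TCP orientation; "ft_force": force on the tool from outside, world axes, zero at the start; "wrist_torque": the same for the moment, N m; "grip_width": finger opening in m; "gripper_force": force on a finger pad.
Only numpy, scipy, OpenCV 4.12 (cv2) and the standard library are available. Lean on these libraries where they do the work, as an engineer would, in place of code of your own. Each camera call takes 0.05 s, during which the arm holds its last target. There are 200 camera calls.

## Working session

There is one attempt and no reset: what is moved stays moved. The work goes in short steps, Python scripts to look and compute and a tool call to move; the robot and the scene stay as the last step left them, time stands still between calls to the robot, and variables do not carry over. Pictures are saved under pics/ and viewed, at most 10 in all, crops included, and the job is handed in when it is done.

Besides the shell and the picture viewer there is one more tool, called after ">>>" as a command line: name --pt "numbers of a row" for each row, then --argument value for the rest. jog_arm: Moves the arm, as the interface text tells. Its arguments: {"type":"object","properties":{"targets":{"type":"array","items":{"type":"array","items":{"type":"number"}}},"hand":{"type":"number"},"newtons":{"type":"number"}},"required":["targets"]}

```bash
mkdir -p pics
cat > h.py <<'E'
import numpy as np, cv2
from rig import env
def px2w(im, r, c, d=None):
    f=200/np.tan(np.radians(im["fovy"])/2)
    r=np.asarray(r,float); c=np.asarray(c,float)
    if d is None: d=im["depth"][r.astype(int),c.astype(int)]
    P=np.stack([(c-im["cx"])/f*d,(r-im["cy"])/f*d,d,np.ones_like(d)],-1)
    return (P@im["cam_to_world"].T)[...,:3]
def w2px(im,p):
    f=200/np.tan(np.radians(im["fovy"])/2)
    q=np.linalg.inv(im["cam_to_world"])@np.r_[p,1]
    return [q[1]/q[2]*f+im["cy"],q[0]/q[2]*f+im["cx"]]
def save(im,n,crop=None,s=1):
    a=im["frame"][...,::-1]
    if crop: a=a[crop[0]:crop[1],crop[2]:crop[3]]
    cv2.imwrite("pics/"+n,cv2.resize(a,None,fx=s,fy=s,interpolation=cv2.INTER_CUBIC))
E
python3 - <<'E'
from h import *
np.set_printoptions(precision=3,suppress=True)
for cam in ["top","scene"]:
    im=env.get_image(cam); save(im,cam+"0.png",s=1.25)
    print(cam,im["fovy"],im["cam_to_world"][:3])
    for t in ["keymachine","carriage","turret","post","cutter","padlock","lock_cylinder","oil","screwdriver","brush","blank_carton","mug"]:
        for g in env.regions_of(cam,t)[:3]:
            m=g["pixels"]; r,c=np.nonzero(m&(im["depth"]>0)); 
            if len(r)==0: continue
            w=px2w(im,r,c)
            print(t,round(g["score"],2),np.round(g["point"]),m.sum(),np.median(w,0),np.percentile(w[:,2],98))
s=env.observe(); print(s)
E
```

```text
top 50.12177488300742 [[ 0.021 -0.989  0.147  0.245]
 [-1.    -0.022 -0.003 -0.019]
 [ 0.006 -0.147 -0.989  1.531]]
keymachine 0.95 [150. 318.] 10523 [ 0.631 -0.017  0.026] 0.10540676203044469
carriage 0.9 [174. 303.] 1176 [0.537 0.036 0.063] 0.07917125437091735
carriage 0.74 [240. 260.] 1242 [0.298 0.171 0.043] 0.05918882687433263
carriage 0.57 [266. 200.] 1318 [0.192 0.365 0.043] 0.05914717233208712
turret 0.82 [182. 375.] 1019 [ 0.505 -0.216  0.075] 0.09632391859835336
post 0.65 [183. 374.] 953 [ 0.507 -0.217  0.075] 0.09756453581121484
post 0.22 [139. 236.] 166 [0.646 0.274 0.08 ] 0.12234516656983892
cutter 0.97 [184. 378.] 1019 [ 0.506 -0.217  0.075] 0.09632391859835336
padlock 0.71 [149. 318.] 10431 [ 0.632 -0.017  0.026] 0.10542602746847764
padlock 0.54 [144. 368.] 274 [ 0.661 -0.204  0.019] 0.02795030562884594
lock_cylinder 0.49 [181. 247.] 85 [0.513 0.228 0.034] 0.04206019770805574
oil 0.77 [140. 234.] 209 [0.646 0.275 0.075] 0.12234933584488425
screwdriver 0.71 [181. 375.] 970 [ 0.506 -0.216  0.075] 0.0971354256120084
screwdriver 0.63 [226. 405.] 245 [ 0.37  -0.332  0.022] 
[... 1331 characters left out ...]
 0.02383728287651754
blank_carton 0.61 [135. 196.] 934 [ 0.469 -0.497  0.047] 0.053983915073203985
mug 0.9 [192. 176.] 1088 [ 0.658 -0.418  0.055] 0.09611482753131148
{'time_s': 1.3, 'q': array([-86.877,  21.807,  74.334,   0.001,  83.858, -12.336]), 'qvel': array([-0.051, -0.071, -0.041, -0.065,  0.02 , -0.028]), 'joint_efforts': array([  0.001, -44.833, -23.146,  -0.   ,   0.001,   0.   ]), 'position': array([ 0.147, -0.53 ,  0.231]), 'tool_rot': array([[ 0.964,  0.267,  0.   ],
       [ 0.267, -0.964, -0.   ],
       [ 0.   ,  0.   , -1.   ]]), 'ft_force': array([-0.53 , -1.257,  0.088]), 'wrist_torque': array([0.018, 0.041, 0.022]), 'gripper_force': 0.0, 'grip_width': 0.0849994074528498}
```

View images.

View pics/top0.png

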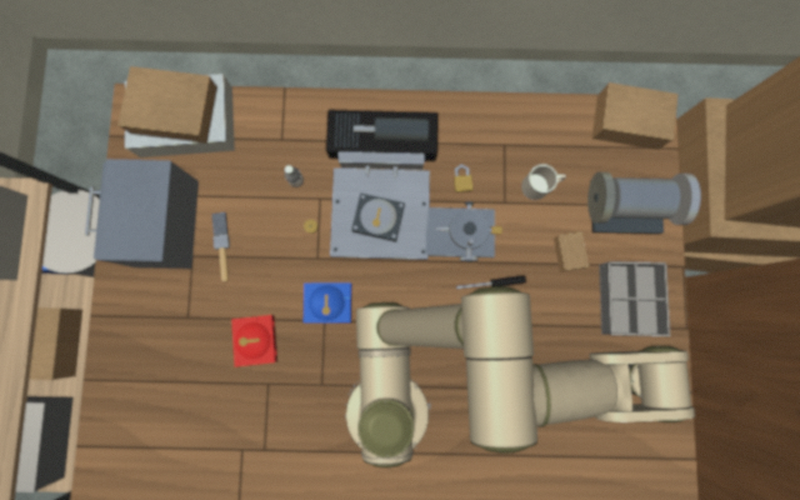

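View pics/scene0.png

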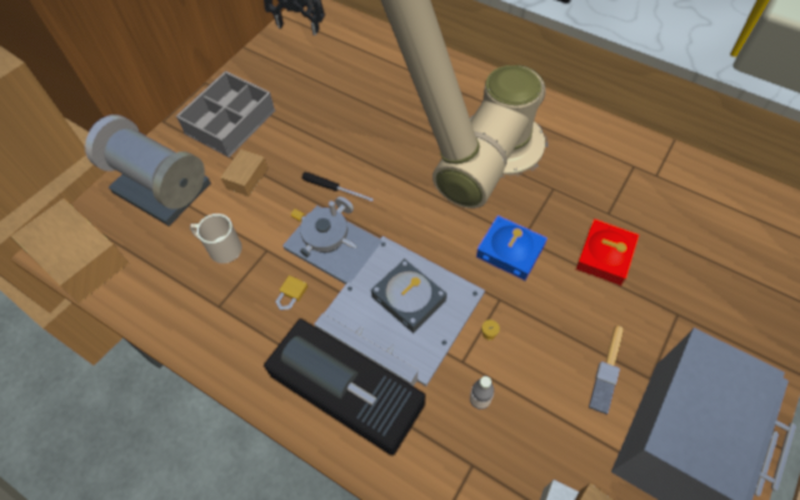

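The dark carriage on the bed, top (174,303), is the one meant: it is dark steel and stands on the bed. The blue (240,260) and red (266,200) ones lie on the bench. Next I fit the machine and carriage poses and enlarge that area.

```bash
cat > fit.py <<'E'
from h import *
np.set_printoptions(precision=4,suppress=True)
def rect(P):
    (c,s,a)=cv2.minAreaRect((P[:,:2]*1000).astype(np.float32)); return np.array(c),np.array(s),a
def pts(im,lo,hi,box):
    r,c=np.nonzero(im["depth"]>0); w=px2w(im,r,c)
    k=(w[:,2]>lo)&(w[:,2]<hi)&(w[:,0]>box[0])&(w[:,0]<box[1])&(w[:,1]>box[2])&(w[:,1]<box[3])
    return w[k],r[k],c[k]
def comp(im,lo,hi,box):
    w,r,c=pts(im,lo,hi,box); m=np.zeros((400,640),np.uint8); m[r,c]=1
    n,l,st,ce=cv2.connectedComponentsWithStats(m,connectivity=4); i=1+np.argmax(st[1:,4])
    return w[l[r,c]==i]
E
python3 - <<'E'
from fit import *
for cam in ["top","scene"]:
    im=env.get_image(cam)
    w=comp(im,.012,.03,(.35,.75,-.16,.22)); print(cam,"bed",rect(w),np.median(w[:,2]))
    w=comp(im,.052,.068,(.42,.65,-.08,.14)); print("carriage block",rect(w),len(w))
    w=comp(im,.052,.09,(.42,.65,-.08,.14)); print("carriage all",rect(w),len(w))
    w=comp(im,.068,.085,(.42,.65,-.08,.14)); print("cap",w.mean(0),rect(w),len(w))
    w=comp(im,.068,.08,(.36,.6,-.36,-.12)); print("disc",w.mean(0),rect(w),len(w))
    w=comp(im,.095,.125,(.38,.6,-.36,-.12)); print("post",w.mean(0),rect(w),len(w))
    w=comp(im,.085,.115,(.6,.9,-.25,.25)); print("housing",rect(w),len(w))
im=env.get_image("top"); save(im,"topc.png",(110,235,240,440),4)
im=env.get_image("scene"); save(im,"scenec.png",(140,320,200,420),3.3)
E
```

```text
top bed (array([561.2776,   5.9478]), array([332.2667, 262.9389]), 89.8654556274414) 0.01991351142190223
carriage block (array([542.1271,  36.3425]), array([129.8625, 111.0815]), 78.06456756591797) 733
carriage all (array([542.1271,  36.3425]), array([129.8625, 111.0815]), 78.06456756591797) 1150
cap [0.5414 0.0362 0.0735] (array([541.6348,  35.623 ]), array([75.1526, 85.0589]), 54.11569595336914) 392
disc [ 0.5084 -0.222   0.0747] (array([ 512.6782, -226.5023]), array([114.6415, 126.7494]), 37.86190414428711) 669
post [ 0.4669 -0.2161  0.1168] (array([ 467.1485, -216.4495]), array([12.3679, 10.5215]), 17.931432723999023) 17
housing (array([789.6025, -24.5756]), array([148.9013,  62.2013]), 89.70789337158203) 686
scene bed (array([563.1823,   7.7193]), array([335.6251, 263.2857]), 89.87394714355469) 0.01986861020481534
carriage block (array([544.9221,  39.6728]), array([133.2508, 111.8469]), 78.59428405761719) 1110
carriage all (array([544.9221,  39.6728]), array([133.2508, 111.8469]), 78.59428405761719) 1724
cap [0.5475 0.041  0.0732] (array([545.8967,  39.0093]), array([79.9289, 79.7386]), 30.888866424560547) 581
disc [ 0.5161 -0.2114  0.0744] (array([ 513.1732, -213.3885]), array([107.7905, 108.1467]), 25.071420669555664) 797
post [ 0.4724 -0.2122  0.1114] (array([ 470.7448, -213.453 ]), array([12.0662, 13.6479]), 6.44917631149292) 36
housing (array([793.5836, -20.6247]), array([151.106 ,  61.3585]), 89.54197692871094) 1394
```

View pics/topc.png

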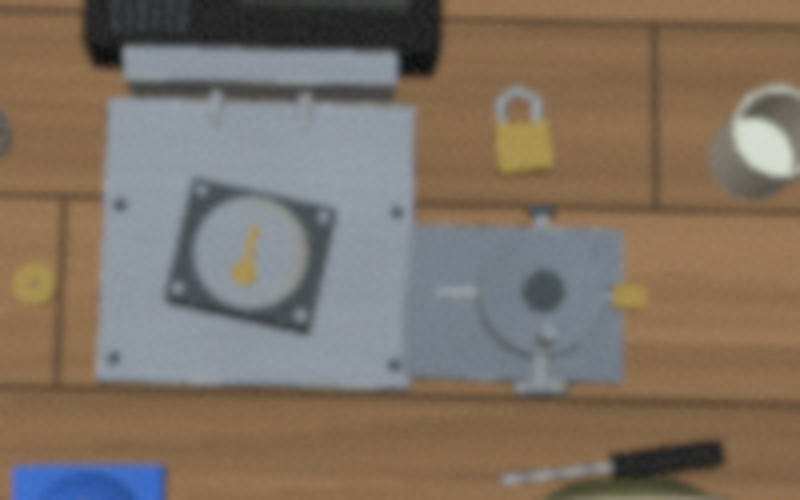

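View pics/scenec.png

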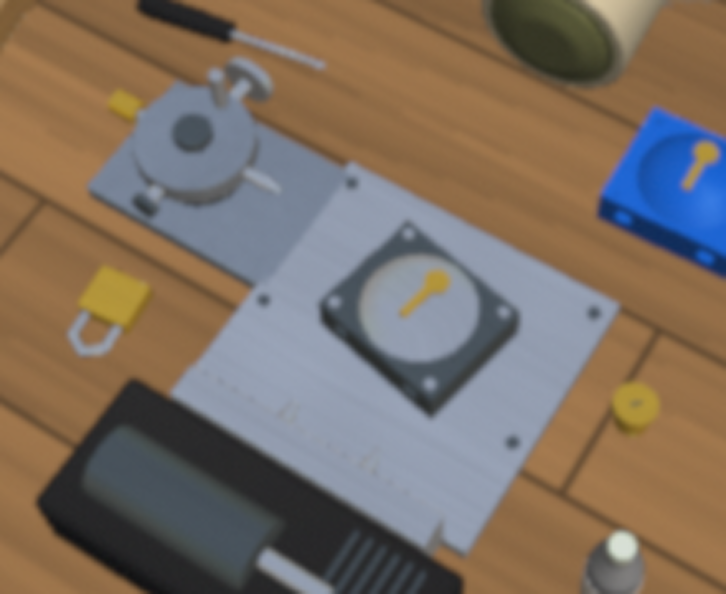

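Crops confirm it: dark carriage at crop (250,255), yawed on the bed. The cutter wheel points at the robot (540,385), with the post at (545,333). Now a precise machine fit from both cameras.

```bash
cat >> fit.py <<'E'
def edge(w,ax,sgn,lo,hi,n=14):
    # extreme of coordinate ax in bins of the other one, robust line
    o=1-ax; b=np.linspace(lo,hi,n); P=[]
    for a,c in zip(b[:-1],b[1:]):
        k=(w[:,o]>=a)&(w[:,o]<c)
        if k.sum()>3: P.append([(a+c)/2,sgn*np.percentile(sgn*w[k,ax],98.5)])
    P=np.array(P); 
    for _ in range(3):
        p=np.polyfit(P[:,0],P[:,1],1); e=abs(P[:,1]-np.polyval(p,P[:,0])); P=P[e<=max(.003,1.5*np.median(e))]
    return p,len(P)
E
python3 - <<'E'
from fit import *
for cam in ["top","scene"]:
    im=env.get_image(cam)
    w=comp(im,.013,.027,(.35,.75,-.16,.25))
    for nm,ax,s,lo,hi,at in [("front",0,-1,-.11,.12,0),("left",1,1,.45,.62,.55),("right",1,-1,.6,.65,.62)]:
        p,n=edge(w,ax,s,lo,hi); print(cam,nm,"slope deg",np.degrees(np.arctan(p[0])),"val",np.polyval(p,at),n)
    w=comp(im,.075,.085,(.62,.75,-.2,.2)); print("wall top",rect(w),len(w)); p,n=edge(w,0,-1,-.1,.1); print(np.degrees(np.arctan(p[0])),np.polyval(p,0),n)
    w=comp(im,.085,.095,(.47,.55,-.27,-.17)); print("hub",len(w),rect(w))
    # colored pegs
    w,r,c=pts(im,.03,.06,(.6,.70,-.1,.12)); print("pegs",len(w)); print(w[::max(1,len(w)//12)])
E
```

```text
top front slope deg -0.812861356443718 val 0.4334470447965338 13
top left slope deg 0.19878203653742318 val 0.16805867778300676 13
top right slope deg -1.1454753779736542 val -0.1002593459515893 10
wall top (array([718.7054,  31.4855]), array([236.1853,  60.2085]), 89.44261932373047) 617
-0.23519415341792868 0.6906136092232726 12
hub 63 (array([ 508.3533, -217.5973]), array([31.4522, 31.1371]), 0.8558095097541809)
pegs 190
[[ 0.6924  0.1046  0.0587]
 [ 0.6921  0.0767  0.0499]
 [ 0.6915  0.0228  0.0558]
 [ 0.6918  0.0809  0.038 ]
 [ 0.692   0.0267  0.0417]
 [ 0.6899 -0.0271  0.0529]
 [ 0.6892 -0.0804  0.0592]
 [ 0.6901  0.0232  0.0357]
 [ 0.6914 -0.0345  0.0359]
 [ 0.6816  0.0764  0.048 ]
 [ 0.6806  0.0697  0.039 ]
 [ 0.6726 -0.0061  0.0471]
 [ 0.6227  0.1044  0.0312]]
scene front slope deg -0.5778174115563555 val 0.43725571116267925 13
scene left slope deg -0.02050068150098113 val 0.17246055614880626 13
scene right slope deg 1.7059886756084401 val -0.0992497695799546 11
wall top (array([708.9642,  34.3264]), array([239.5457,  31.7789]), 89.79464721679688) 1018
0.399386338181969 0.6943385625912358 12
hub 69 (array([ 513.846 , -215.9773]), array([34.7858, 28.8006]), 20.686893463134766)
pegs 137
[[ 0.6005  0.0392  0.0594]
 [ 0.6026  0.0499  0.0494]
 [ 0.6052  0.058   0.0506]
 [ 0.6045  0.0605  0.039 ]
 [ 0.6071  0.0784  0.0584]
 [ 0.6076  0.0656  0.0308]
 [ 0.6095  0.083   0.0486]
 [ 0.6107  0.09    0.0528]
 [ 0.6098  0.0927  0.0476]
 [ 0.6795 -0.01    0.047 ]
 [ 0.6837 -0.0036  0.0498]
 [ 0.677   0.0718  0.0492]
 [ 0.6791  0.076   0.0449]]
```

Machine: yaw about 0, origin about (0.592, 0.0345). Turret axis about (0.511, -0.217), post about (0.469, -0.2145). Carriage about (0.5435, 0.038), yaw -12°. I'll go to the turret first.

>>> jog_arm --pt "3 -1.4 0 0 0 2" --pt "6.5 -3 0 0 0 4" --pt "10 -4.5 0 0 0 7" --pt "13.5 -6.1 0 0 0 10" --pt "17 -7.7 0 0 0 13" --pt "20.5 -9.3 0 0 0 15.5" --pt "24 -10.9 0 0 0 15.5" --pt "27.5 -12.5 0 0 0 15.5" --hand 0

```text
time_s: 2.27
position: [0.3795, -0.3349, 0.2315]
tool_rot: [[1.0, -0.001, 0.0], [-0.001, -1.0, -0.0], [0.0, 0.0, -1.0]]
ft_force: [0.4, -0.1, -1.7]
grip_width: 0.0004
gripper_force: 0.0
```

>>> jog_arm --pt "3.2 -2.7 0 0 0 0" --pt "6.4 -5.4 0 0 0 0" --pt "9.6 -8.1 0 0 0 0" --pt "9.6 -8.1 3.5 0 0 0" --pt "9.6 -8.1 7 0 0 0" --pt "9.6 -8.1 10.5 0 0 0" --pt "9.6 -8.1 13.2 0 0 0" --pt "9.6 -8.1 13.2 0 0 0"

```text
time_s: 2.93
position: [0.4724, -0.2536, 0.0947]
tool_rot: [[1.0, -0.001, -0.007], [-0.001, -1.0, 0.006], [-0.007, -0.006, -1.0]]
ft_force: [-0.1, 0.6, -1.0]
grip_width: -0.0
gripper_force: 0.0
```

>>> jog_arm --pt "0 -0.8 0 0 0 0" --pt "0 -1.4 0 0 0 0" --pt "0 -1.9 0 0 0 0" --pt "0 -2.4 0 0 0 0" --pt "0 -2.9 0 0 0 0" --pt "0 -3.4 0 0 0 0" --pt "0 -3.9 0 0 0 0" --pt "0 -4.2 0 0 0 0"

```text
time_s: 3.6
position: [0.4763, -0.2146, 0.1015]
tool_rot: [[1.0, -0.001, 0.006], [-0.001, -1.0, -0.005], [0.006, 0.005, -1.0]]
ft_force: [4.9, -7.0, -0.8]
grip_width: 0.0002
gripper_force: 3.4
```

>>> jog_arm --pt "0 -0.3 0 0 0 0" --pt "0 -0.6 0 0 0 0" --pt "0 -0.9 0 0 0 0" --pt "0 -0.9 0 0 0 0"

```text
time_s: 3.93
position: [0.4755, -0.2046, 0.1011]
tool_rot: [[1.0, -0.0, 0.004], [-0.0, -1.0, -0.003], [0.004, 0.003, -1.0]]
ft_force: [-0.7, -0.2, -0.0]
grip_width: 0.0
gripper_force: 0.0
```

Run:
```python
from fit import *
s=env.observe(); print(s["ft_force"],s["position"])
im=env.get_image("scene"); save(im,"scene1.png",(140,250,200,360),4.8)
```

```text
[-0.7082 -0.2338 -0.0377] [ 0.4755 -0.2046  0.1011]
```

View pics/scene1.png

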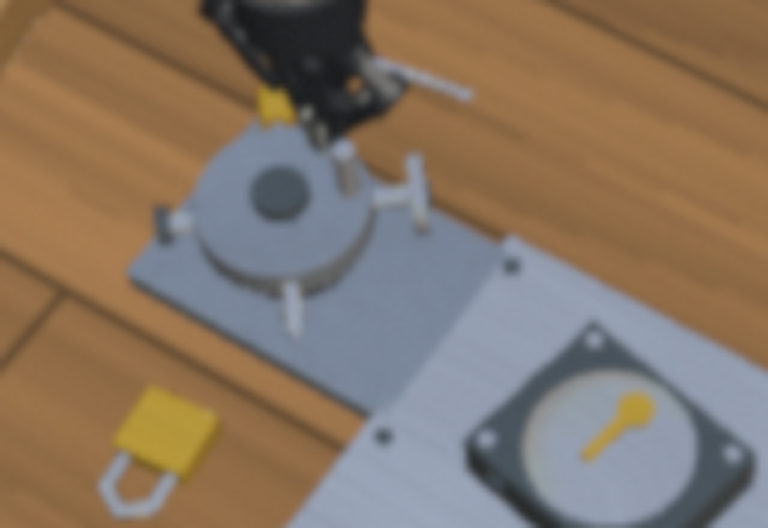

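The turret snapped past its threshold and is springing on; contact is lost. I'm raising the arm and moving to the front of the carriage.

>>> jog_arm --pt "-0.5 0.5 -3.5 0 0 0" --pt "-1 0.5 -7 0 0 0" --pt "-1.5 -3.5 -7 0 0 0" --pt "-2 -7.5 -7 0 0 0" --pt "-2.5 -11.5 -7 0 0 0" --pt "-3 -15.5 -7 0 0 0" --pt "-3.5 -19.5 -7 0 0 0" --pt "-3.5 -23 -7 0 0 0" --hand 0.75

```text
time_s: 4.65
position: [0.4381, 0.0281, 0.1702]
tool_rot: [[1.0, -0.0, 0.001], [-0.0, -1.0, 0.0], [0.001, -0.0, -1.0]]
ft_force: [1.2, 0.5, 0.9]
grip_width: 0.064
gripper_force: 0.0
```

Run:
```python
from fit import *
s=env.observe(); print(s["ft_force"],s["position"],s["grip_width"])
for cam in ["top","scene"]:
    im=env.get_image(cam)
    w=comp(im,.095,.125,(.42,.6,-.30,-.12)); print(cam,"post",w.mean(0),len(w))
im=env.get_image("scene"); save(im,"scene2.png",(140,270,220,380),4.5)
```

```text
[1.1584 0.5079 0.8909] [0.4381 0.0281 0.1702] 0.06399645875807528
top post [ 0.4823 -0.1842  0.1163] 17
scene post [ 0.4878 -0.1803  0.1109] 38
```

View pics/scene2.png

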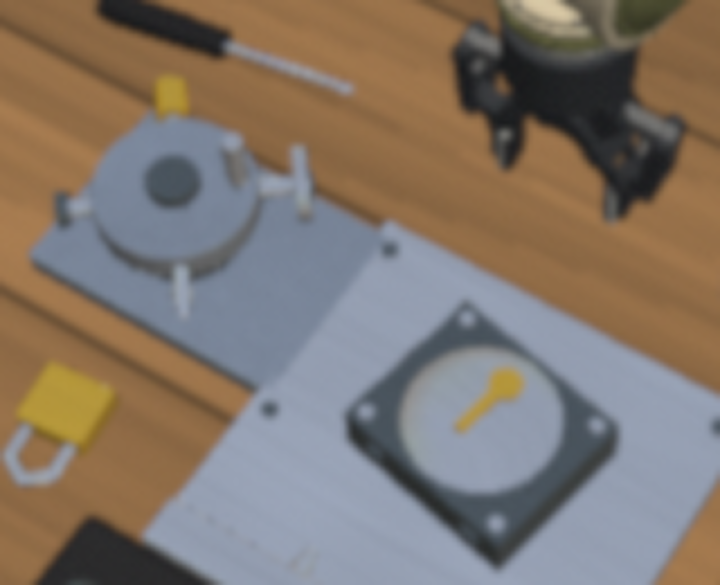

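>>> jog_arm --pt "0 -0.7 0 0 0 0" --pt "0 -0.7 0 0 0 0" --pt "0 -0.7 0 0 0 0" --pt "0 -0.7 0 0 0 0"

```text
time_s: 5.13
position: [0.4397, 0.0318, 0.1693]
tool_rot: [[1.0, -0.002, -0.0], [-0.002, -1.0, -0.0], [-0.0, 0.0, -1.0]]
ft_force: [1.0, -0.1, -0.3]
grip_width: 0.0636
gripper_force: 0.0
```

```bash
cat >> fit.py <<'E'
def turret():
    for cam in ["top","scene"]:
        im=env.get_image(cam)
        w=comp(im,.095,.125,(.42,.6,-.30,-.12)).mean(0); h=rect(comp(im,.085,.095,(.47,.55,-.25,-.185)))[0]/1000
        d=w[:2]-h; print(cam,"post",w,"hub",h,"theta",np.arctan2(d[1],-d[0]),"r",np.hypot(*d))
E
python3 - <<'E'
from fit import *
turret(); turret(); print(env.observe()["time_s"])
E
```

```text
top post [ 0.4818 -0.184   0.1163] hub [ 0.5082 -0.219 ] theta 0.925144833820996 r 0.04385267032735075
scene post [ 0.4886 -0.1799  0.1112] hub [ 0.5139 -0.2157] theta 0.9551922951454579 r 0.04382720226828843
top post [ 0.4819 -0.1838  0.1164] hub [ 0.5087 -0.2174] theta 0.8972531475722618 r 0.04305393800360864
scene post [ 0.4881 -0.1803  0.1117] hub [ 0.515  -0.2139] theta 0.895329880402904 r 0.04302108257378874
5.3333
```

The turret has stopped at about 0.92 rad and isn't springing on, so I'm going back to push the post round the rest of the way with the fingers' front face (+x).

>>> jog_arm --pt "0 4 0 0 0 0" --pt "0 8 0 0 0 0" --pt "0.5 12 0 0 0 0" --pt "0.7 16 0 0 0 0" --pt "0.8 19 0 0 0 0" --pt "0.8 20.9 0 0 0 0" --pt "0.8 20.9 3.5 0 0 0" --pt "0.8 20.9 6.9 0 0 0" --hand 0

```text
time_s: 6.0
position: [0.4481, -0.1785, 0.1004]
tool_rot: [[1.0, -0.003, 0.004], [-0.003, -1.0, -0.003], [0.004, 0.003, -1.0]]
ft_force: [0.7, -0.1, -1.2]
grip_width: 0.0002
gripper_force: 0.0
```

>>> jog_arm --pt "0.8 0 0 0 0 0" --pt "1.4 0 0 0 0 0" --pt "1.9 0 0 0 0 0" --pt "2.2 0 0 0 0 0" --pt "2.5 0 0 0 0 0" --pt "2.8 0 0 0 0 0" --pt "2.8 0 0 0 0 0"

```text
time_s: 6.58
position: [0.4764, -0.1765, 0.1011]
tool_rot: [[1.0, -0.0, 0.002], [-0.0, -1.0, -0.001], [0.002, 0.001, -1.0]]
ft_force: [0.4, -0.0, 0.1]
grip_width: -0.0
gripper_force: 0.0
```

Run:
```python
from fit import *
s=env.observe(); print(s["ft_force"],s["position"])
turret()
```

```text
[ 0.421  -0.0187  0.1125] [ 0.4764 -0.1765  0.1011]Traceback (most recent call last):
  File "<stdin>", line 3, in <module>
  File "fit.py", line 26, in turret
    w=comp(im,.095,.125,(.42,.6,-.30,-.12)).mean(0); h=rect(comp(im,.085,.095,(.47,.55,-.25,-.185)))[0]/1000
      ~~~~^^^^^^^^^^^^^^^^^^^^^^^^^^^^^^^^^
  File "fit.py", line 11, in comp
    n,l,st,ce=cv2.connectedComponentsWithStats(m,connectivity=4); i=1+np.argmax(st[1:,4])
                                                                      ~~~~~~~~~^^^^^^^^^^
    return _wrapfunc(a, 'argmax', axis=axis, out=out, **kwds)
    return bound(*args, **kwds)
ValueError: attempt to get argmax of an empty sequence
```

Run:
```python
from fit import *
im=env.get_image("scene"); save(im,"scene3.png",(150,250,220,360),5)
w,r,c=pts(im,.108,.125,(.42,.6,-.30,-.10)); print(w[::max(1,len(w)//12)])
```

```text
[[ 0.4821 -0.1892  0.1166]
 [ 0.48   -0.162   0.1248]
 [ 0.4864 -0.1719  0.1201]
 [ 0.4811 -0.1616  0.1214]
 [ 0.4872 -0.1718  0.1162]
 [ 0.4817 -0.1618  0.117 ]
 [ 0.4852 -0.1668  0.1125]
 [ 0.5066 -0.1791  0.115 ]
 [ 0.5093 -0.1733  0.1179]
 [ 0.512  -0.1715  0.1177]
 [ 0.5155 -0.1687  0.1194]
 [ 0.5202 -0.1687  0.1205]
 [ 0.5182 -0.1715  0.1103]
 [ 0.52   -0.1705  0.1083]]
```

View pics/scene3.png

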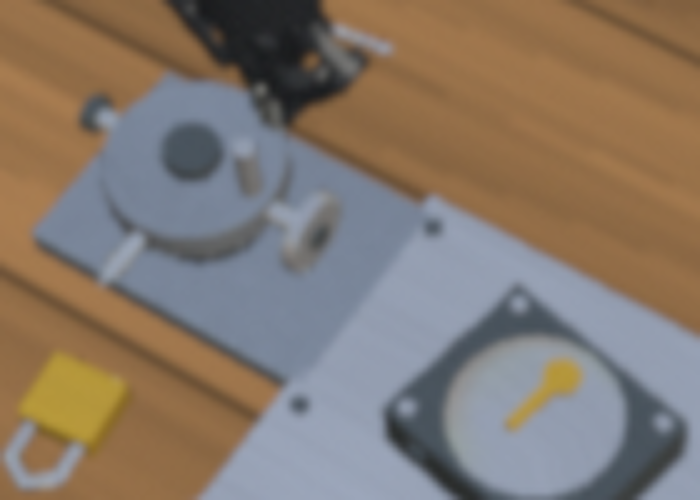

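The turret snapped to about 1.57: post about (0.514, -0.173), wheel pointing at the bed, crop (310,230). I'm moving off to the front of the carriage.

>>> jog_arm --pt "-1 0 -2 0 0 0" --pt "-2 0 -5.5 0 0 0" --pt "-2.5 -3.5 -7 0 0 0" --pt "-3 -7.5 -7 0 0 0" --pt "-3.3 -11.5 -7 0 0 0" --pt "-3.5 -15.5 -7 0 0 0" --pt "-3.6 -19 -7 0 0 0" --pt "-3.6 -21 -7 0 0 0" --hand 0.75

```text
time_s: 7.35
position: [0.4386, 0.0365, 0.1707]
tool_rot: [[1.0, 0.001, 0.0], [0.001, -1.0, 0.0], [0.0, -0.0, -1.0]]
ft_force: [0.6, -0.0, -0.0]
grip_width: 0.064
gripper_force: 0.0
```

>>> jog_arm --pt "0 0 3.5 0 0 0" --pt "0 0 7 0 0 0" --pt "0 0 10.5 0 0 0" --pt "0 0 14 0 0 0" --pt "0 0 14.3 0 0 0" --pt "0 0 14.3 0 0 0"

```text
time_s: 7.85
position: [0.4389, 0.0337, 0.0268]
tool_rot: [[1.0, -0.001, -0.003], [-0.001, -1.0, 0.001], [-0.003, -0.001, -1.0]]
ft_force: [-0.3, -0.2, -0.3]
grip_width: 0.0639
gripper_force: 0.0
```

Run:
```python
from fit import *
s=env.observe(); print(s["ft_force"],s["position"])
turret()
```

```text
[-0.3138 -0.2048 -0.2817] [0.4389 0.0337 0.0268]
top post [ 0.5074 -0.1741  0.1145] hub [ 0.5086 -0.2175] theta 1.5432701806742095 r 0.04343210351534864
scene post [ 0.5149 -0.1704  0.1117] hub [ 0.5129 -0.2139] theta 1.6171284115922027 r 0.043480718080477404
```

>>> jog_arm --pt "1.5 0 0 0 0 0" --pt "2.3 0 0 0 0 0" --pt "3.1 0 0 0 0 0" --pt "3.8 0 0 0 0 0" --pt "4.5 0 0 0 0 0" --pt "5.2 0 0 0 0 0" --pt "5.9 0 0 0 0 0" --pt "6.6 0 0 0 0 0"

```text
time_s: 8.62
position: [0.5048, 0.0334, 0.0281]
tool_rot: [[1.0, -0.001, -0.002], [-0.001, -1.0, -0.0], [-0.002, 0.0, -1.0]]
ft_force: [-6.7, -1.0, 4.4]
grip_width: 0.0639
gripper_force: 3.5
```

```bash
cat >> fit.py <<'E'
def car():
    for cam in ["top","scene"]:
        im=env.get_image(cam)
        w=comp(im,.054,.09,(.44,.69,-.06,.13)); c,s,a=rect(w)
        w2=comp(im,.068,.085,(.44,.69,-.06,.13))
        print(cam,"car",c,s,"yaw",(a+45)%90-45,"cap",w2[:,:2].mean(0)*1000,"left edge",edge(w,1,1,c[0]/1000-.045,c[0]/1000+.045)[0],"rear",edge(w,0,1,c[1]/1000-.05,c[1]/1000+.05)[0])
E
python3 - <<'E'
from fit import *
s=env.observe(); print(s["ft_force"],s["position"])
car()
im=env.get_image("top"); save(im,"top3.png",(110,235,240,440),4)
E
```

```text
[-6.6856 -1.0039  4.3992] [0.5048 0.0334 0.0281]
top car [608.8368  45.6917] [128.4211  30.6235] yaw -1.3890609741210938 cap [602.6031  41.    ] left edge [ 2.9069 -1.69  ] rear [0.0332 0.6208]
scene car [563.8733  46.0874] [130.5835 137.1849] yaw 0.5354049205780029 cap [574.276   50.2271] left edge [-0.0028  0.1142] rear [-0.0064  0.6275]
```

View pics/top3.png

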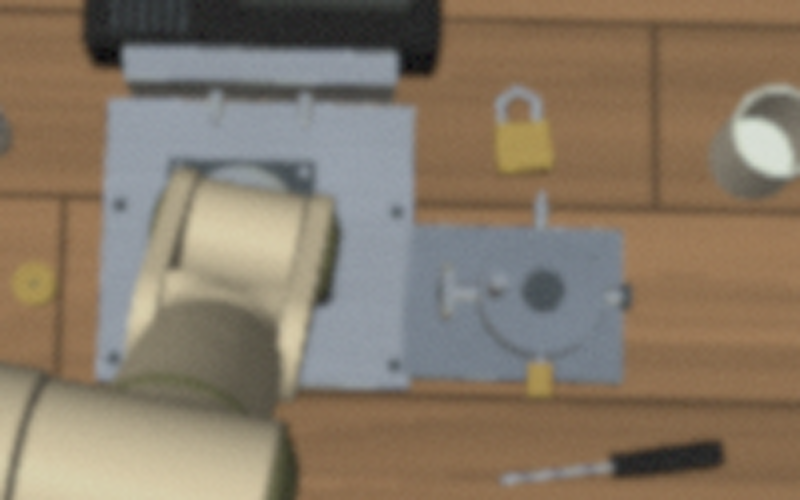

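The carriage is square now, but sits to the left of the pegs (crop 242 against 261). I'll back off and measure, then nudge it from its left side.

>>> jog_arm --pt "-1.5 0 0 0 0 0" --pt "-3 0 -3 0 0 0" --pt "-3 0 -7 0 0 0" --pt "-3 -2 -11 0 0 0" --pt "-3 -6 -13 0 0 0" --pt "-3 -10 -13 0 0 0" --pt "-3 -14 -13 0 0 0" --pt "-3 -17 -13 0 0 0"

```text
time_s: 9.43
position: [0.4754, 0.2063, 0.1587]
tool_rot: [[1.0, -0.0, 0.003], [-0.0, -1.0, 0.001], [0.003, -0.001, -1.0]]
ft_force: [0.5, -1.4, -1.0]
grip_width: 0.0642
gripper_force: 0.0
```

Run:
```python
from fit import *
s=env.observe(); print(s["position"],s["q"],s["time_s"])
car()
for cam in ["top","scene"]:
    im=env.get_image(cam)
    print(cam,[np.round(w2px(im,p),1) for p in [(.662,.0745,.042),(.662,-.0055,.042),(.5925+.1,.1545,.08),(.6925,-.0855,.08),(.432,-.1055,.02)]])
    g=cv2.cvtColor(im["frame"],cv2.COLOR_RGB2GRAY).astype(int)
    if cam=="top":
        for r in (134,135,136): print(r,g[r,285:326])
        for r in (154,158,162): print(r,g[r,270:330])
    w=comp(im,.072,.088,(.66,.72,-.12,.18)); print("wall top",rect(w))
    r=pts(im,.028,.056,(.662,.684,-.04,.11))[0]; print("pegs",np.sort(r[:,1]))
```

```text
[0.4754 0.2063 0.1587] [ 10.3429  22.4315  86.3369   0.0327  71.0577 100.3328] 9.4333
top car [569.7313  46.2508] [111.9435 130.1793] yaw 0.9061608910560608 cap [568.851   45.7861] left edge [-0.042   0.1327] rear [-0.0273  0.6246]
scene car [572.7692  49.4243] [130.8099 113.8038] yaw -0.091278076171875 cap [574.666   50.8579] left edge [-0.0047  0.1153] rear [-0.003  0.627]
top [array([140.8, 292.5]), array([141.3, 314.8]), array([128.9, 269.3]), array([130.4, 337.7]), array([206.3, 341.4])]
134 [115 112 106 108 108 105 113 129 144 141 121 105  98  96  95  95  96  90
  88  90  95  90  89  86  91  90  88  86  87 105 129 136 124 102  89  84
  86  85  86  78  82]
135 [143 139 139 135 138 137 139 146 150 145 132 126 126 125 126 124 122 118
 113 118 119 117 117 117 119 118 115 112 113 124 139 144 132 122 115 115
 118 117 112 110 108]
136 [156 153 152 153 151 151 150 155 155 146 137 141 142 146 145 145 141 142
 142 143 142 143 142 143 144 142 143 141 138 138 148 147 138 137 139 144
 145 148 143 139 138]
154 [158 155 156 157 157 155 158 157 156 156 153 134 108  94  93  91  85  80
  83  91 
[... 957 characters left out ...]
0.0691  0.0692
  0.0692  0.0693  0.0724  0.0725  0.0726  0.0726  0.0728  0.0729  0.0763
  0.0764  0.0764  0.0767]
scene [array([275., 315.]), array([260.4, 290.1]), array([294.6, 334.8]), array([249.2, 257.8]), array([187.3, 305.8])]
wall top (array([706.5418,  34.2393]), array([240.8371,  27.0106]), 89.91114044189453)
pegs [-0.0102 -0.0097 -0.009  -0.0081 -0.0078 -0.0068 -0.0058 -0.0057 -0.0055
 -0.0047 -0.0045 -0.0043 -0.0036 -0.0036 -0.0031 -0.0031 -0.003  -0.0017
 -0.0013 -0.0012 -0.0011 -0.0011 -0.0008  0.07    0.0717  0.0717  0.0722
  0.0723  0.0727  0.073   0.0734  0.0741  0.0745  0.0753  0.0753  0.0753
  0.0756  0.0761  0.0763  0.0766  0.0768  0.0779  0.0779  0.0781  0.0788
  0.0789]
```

Both cameras agree that the carriage is 15 mm too far to the left. I'll turn the tool 90° and push from the left side with two fingers.

>>> jog_arm --pt "2 1 0 0 0 -6.5" --pt "4 2 0 0 0 -13" --pt "6 3 0 0 0 -19.5" --pt "8 4 0 0 0 -26" --pt "9.6 5 0 0 0 -32.5" --pt "9.6 5.3 0 0 0 -39" --pt "9.6 5.3 0 0 0 -45" --hand 0.7

```text
time_s: 10.22
position: [0.5725, 0.1478, 0.1571]
tool_rot: [[0.706, 0.708, -0.0], [0.708, -0.706, -0.0], [-0.0, 0.0, -1.0]]
ft_force: [-0.3, -0.4, -0.6]
grip_width: 0.0601
gripper_force: 0.0
```

>>> jog_arm --pt "0 0 0 0 0 -6.5" --pt "0 0 0 0 0 -13" --pt "0 0 0 0 0 -19.5" --pt "0 0 0 0 0 -26" --pt "0 0 0 0 0 -32.5" --pt "0 0 0 0 0 -39" --pt "0 0 0 0 0 -45" --pt "0 0 0 0 0 -45"

```text
time_s: 10.88
position: [0.5718, 0.1489, 0.1575]
tool_rot: [[-0.001, 1.0, 0.0], [1.0, 0.001, -0.0], [-0.0, 0.0, -1.0]]
ft_force: [-0.1, 0.1, -0.8]
grip_width: 0.0601
gripper_force: 0.0
```

>>> jog_arm --pt "0 0 4 0 0 0" --pt "0 0 8 0 0 0" --pt "0 0 12 0 0 0" --pt "0 0 12.9 0 0 0" --pt "0 0 12.9 0 0 0" --pt "-1 0 12.9 0 0 0" --pt "-1.6 0 12.9 0 0 0" --pt "-2.1 0 12.9 0 0 0"

```text
time_s: 11.55
position: [0.5729, 0.1284, 0.0307]
tool_rot: [[0.002, 1.0, 0.004], [1.0, -0.002, -0.0], [-0.0, 0.004, -1.0]]
ft_force: [-0.2, -0.1, 0.0]
grip_width: 0.0598
gripper_force: 0.0
```

>>> jog_arm --pt "-0.4 0 0 0 0 0" --pt "-0.8 0 0 0 0 0" --pt "-1.2 0 0 0 0 0" --pt "-1.6 0 0 0 0 0" --pt "-1.9 0 0 0 0 0" --pt "-1.9 0 0 0 0 0"

```text
time_s: 12.05
position: [0.5725, 0.111, 0.0299]
tool_rot: [[0.001, 1.0, 0.003], [1.0, -0.001, 0.002], [0.002, 0.003, -1.0]]
ft_force: [0.4, 5.2, 3.9]
grip_width: 0.0597
gripper_force: 2.5
```

Run:
```python
from fit import *
s=env.observe(); print(s["position"],s["ft_force"],s["time_s"])
car()
```

```text
[0.5725 0.111  0.0299] [0.3977 5.1745 3.8636] 12.05
top car [569.575   17.6132] [111.3781  94.4214] yaw 1.1069962978363037 cap [569.0609  29.3438] left edge [-0.1732  0.1541] rear [0.0212 0.6225]
scene car [575.5651  44.2339] [149.7146 112.2274] yaw -3.1334686279296875 cap [576.8874  35.3463] left edge [ 0.6561 -0.3082] rear [0.0099 0.6271]
```

>>> jog_arm --pt "-0.1 0 0 0 0 0" --pt "-0.2 0 0 0 0 0" --pt "-0.2 0 0 0 0 0" --pt "1.5 0 0 0 0 0" --pt "3 0 -1 0 0 0" --pt "4 0 -5 0 0 0" --pt "6 -1 -9 0 0 0" --pt "9 -3 -13 0 0 0"

```text
time_s: 12.82
position: [0.5484, 0.1912, 0.1486]
tool_rot: [[0.003, 1.0, 0.002], [1.0, -0.003, -0.0], [-0.0, 0.002, -1.0]]
ft_force: [1.0, 1.0, -0.0]
grip_width: 0.0598
gripper_force: 0.0
```

Run:
```python
from fit import *
s=env.observe(); print(s["position"],s["ft_force"],s["time_s"])
car();turret()
for cam in ["top","scene"]:
    im=env.get_image(cam)
    w=comp(im,.072,.088,(.66,.72,-.12,.18)); print("wall top",rect(w))
    r=pts(im,.028,.056,(.662,.684,-.04,.11))[0][:,1]; print("pegs",r[(r<.005)].mean(),r[r>.05].mean())
```

```text
[0.5484 0.1912 0.1486] [ 0.9861  0.9661 -0.0192] 12.8167
top car [569.9067  31.7824] [129.7075 110.9696] yaw -0.12567901611328125 cap [569.2191  32.3928] left edge [-0.0253  0.1088] rear [0.004  0.6236]
scene car [572.6229  35.1214] [113.5588 131.7962] yaw 0.1623525321483612 cap [574.9964  36.1886] left edge [-0.0046  0.1011] rear [-0.0054  0.6273]
top post [ 0.5082 -0.1747  0.1169] hub [ 0.508  -0.2175] theta 1.5758623370519564 r 0.04283600630266976
scene post [ 0.5146 -0.1707  0.1123] hub [ 0.5134 -0.2149] theta 1.5973702930805072 r 0.044298970355017286
wall top (array([704.1698,  31.5362]), array([236.2222,  31.5718]), 89.98190307617188)
pegs -0.009033675325912092 0.07533870581197853
wall top (array([706.0948,  34.3337]), array([240.952 ,  27.7138]), 89.86529541015625)
pegs -0.00471602622793877 0.0749614911614199
```

The carriage is centred to within 1 mm and square. I'll turn the tool back and push it home from the front.

>>> jog_arm --pt "-2 -2.5 0 0 0 6.5" --pt "-4 -5 0 0 0 13" --pt "-6.5 -7.2 0 0 0 19.5" --pt "-9 -7.5 0 0 0 26" --pt "-11.5 -7.5 0 0 0 32.5" --pt "-14 -7.5 0 0 0 39" --pt "-15.8 -7.5 0 0 0 45" --hand 0.8

```text
time_s: 13.7
position: [0.472, 0.0312, 0.145]
tool_rot: [[0.713, 0.701, -0.002], [0.701, -0.713, 0.0], [-0.002, -0.002, -1.0]]
ft_force: [0.8, 0.5, -0.1]
grip_width: 0.0687
gripper_force: 0.0
```

>>> jog_arm --pt "0 0 0 0 0 6.5" --pt "0 0 0 0 0 13" --pt "0 0 0 0 0 19.5" --pt "0 0 0 0 0 26" --pt "0 0 0 0 0 32.5" --pt "0 0 0 0 0 39" --pt "0 0 0 0 0 45" --pt "0 0 0 0 0 45"

```text
time_s: 14.37
position: [0.4721, 0.0329, 0.1449]
tool_rot: [[1.0, -0.006, -0.003], [-0.006, -1.0, 0.0], [-0.003, -0.0, -1.0]]
ft_force: [-0.2, 0.2, -0.8]
grip_width: 0.0683
gripper_force: 0.0
```

>>> jog_arm --pt "0 0 4 0 0 0" --pt "0 0 8 0 0 0" --pt "0 0 11.5 0 0 0" --pt "0 0 11.6 0 0 0" --pt "1.5 0 11.6 0 0 0" --pt "2.5 0 11.6 0 0 0" --pt "3.2 0 11.6 0 0 0" --pt "3.8 0 11.6 0 0 0"

```text
time_s: 15.03
position: [0.5098, 0.0335, 0.0309]
tool_rot: [[1.0, 0.001, -0.003], [0.001, -1.0, 0.0], [-0.003, -0.0, -1.0]]
ft_force: [-11.0, -0.0, 8.3]
grip_width: 0.068
gripper_force: 5.2
```

>>> jog_arm --pt "0.6 0 0 0 0 0" --pt "1.2 0 0 0 0 0" --pt "1.8 0 0 0 0 0" --pt "2.3 0 0 0 0 0" --pt "2.8 0 0 0 0 0" --pt "3.3 0 0 0 0 0" --pt "3.7 0 0 0 0 0"

```text
time_s: 15.62
position: [0.5459, 0.0337, 0.0309]
tool_rot: [[1.0, 0.001, -0.004], [0.001, -1.0, 0.0], [-0.004, -0.0, -1.0]]
ft_force: [-9.8, 0.6, 5.2]
grip_width: 0.0682
gripper_force: 4.3
```

>>> jog_arm --pt "0.4 0 0 0 0 0" --pt "0.8 0 0 0 0 0" --pt "1.2 0 0 0 0 0" --pt "1.5 0 0 0 0 0" --pt "1.8 0 0 0 0 0"

```text
time_s: 16.03
position: [0.5638, 0.0337, 0.0309]
tool_rot: [[1.0, 0.001, -0.004], [0.001, -1.0, 0.0], [-0.004, -0.0, -1.0]]
ft_force: [-8.4, 0.8, 5.4]
grip_width: 0.0682
gripper_force: 4.2
```

Run:
```python
from fit import *
s=env.observe(); print(s["position"],s["ft_force"],s["time_s"])
car()
```

```text
[0.5638 0.0337 0.0309] [-8.431   0.8209  5.3807] 16.0333
top car [672.6361  26.0131] [114.2242  19.8785] yaw -1.89727783203125 cap [689.6366 110.0542] left edge [ 5.5417 -3.6845] rear [0.0361 0.6803]
scene car [622.1698  35.2934] [129.5092 132.0004] yaw 0.26366499066352844 cap [633.0872  36.4205] left edge [-0.0073  0.1033] rear [-0.0077  0.6851]
```

>>> jog_arm --pt "0.3 0 0 0 0 0" --pt "0.5 0 0 0 0 0" --pt "0.7 0 0 0 0 0" --pt "0.7 0 0 0 0 0"

```text
time_s: 16.47
position: [0.5713, 0.0336, 0.0309]
tool_rot: [[1.0, 0.001, -0.003], [0.001, -1.0, 0.0], [-0.003, -0.0, -1.0]]
ft_force: [-6.8, 0.3, 3.2]
grip_width: 0.0681
gripper_force: 2.8
```

>>> jog_arm --pt "0.15 0 0 0 0 0" --pt "0.3 0 0 0 0 0" --pt "0.3 0 0 0 0 0"

```text
time_s: 16.72
position: [0.5717, 0.0337, 0.0308]
tool_rot: [[1.0, 0.001, -0.009], [0.001, -1.0, 0.0], [-0.009, -0.0, -1.0]]
ft_force: [-17.4, -1.1, 11.1]
grip_width: 0.0683
gripper_force: 8.8
```

>>> jog_arm --pt "0.15 0 0 0 0 0" --pt "0.25 0 0 0 0 0" --pt "0.25 0 0 0 0 0"

```text
time_s: 16.97
position: [0.5716, 0.0338, 0.0309]
tool_rot: [[1.0, 0.001, -0.015], [0.001, -1.0, 0.0], [-0.015, -0.0, -1.0]]
ft_force: [-29.5, -2.9, 20.2]
grip_width: 0.0683
gripper_force: 14.6
```

Run:
```python
from fit import *
s=env.observe(); print(s["position"],s["ft_force"],s["wrist_torque"],s["time_s"])
car()
```

```text
[0.5716 0.0338 0.0309] [-29.5464  -2.8978  20.2133] [-0.5091  4.162  -0.2707] 16.9667
top car [683.5233   4.8786] [71.1619 12.3493] yaw -0.6802825927734375 cap [689.2774  25.9167] left edge [ 0.6764 -0.4278] rear [0.028  0.6888]
scene car [629.7508  35.3333] [131.9358 116.4756] yaw -0.07386016845703125 cap [639.3974  37.0891] left edge [-0.0018  0.0998] rear [0.0079 0.6854]
```

Firm stop at the predicted home position. I'm backing off and lifting clear, then checking.

>>> jog_arm --pt "-0.3 0 0 0 0 0" --pt "-1.5 0 0 0 0 0" --pt "-4 0 0 0 0 0" --pt "-7 0 -2 0 0 0" --pt "-9 0 -6 0 0 0" --pt "-12 0 -10 0 0 0" --pt "-15 0 -13 0 0 0" --pt "-18 0 -15 0 0 0"

```text
time_s: 17.73
position: [0.4023, 0.0336, 0.1791]
tool_rot: [[1.0, 0.0, 0.003], [0.0, -1.0, -0.001], [0.003, 0.001, -1.0]]
ft_force: [0.1, -0.6, 0.8]
grip_width: 0.0684
gripper_force: 0.0
```

Run:
```python
from fit import *
s=env.observe(); print(s["position"],s["ft_force"],s["time_s"])
car();turret()
for cam in ["top","scene"]:
    im=env.get_image(cam); 
    w=comp(im,.054,.066,(.5,.685,-.06,.13)); print(rect(w),edge(w,0,-1,-.02,.085)[0])
a=env.get_image("top")["frame"][110:235,240:400]; b=env.get_image("scene")["frame"][140:265,220:380]
cv2.imwrite("pics/fin.png",cv2.resize(np.vstack([a,b])[...,::-1],None,fx=2.4,fy=2.4,interpolation=cv2.INTER_CUBIC))
```

```text
[0.4023 0.0336 0.1791] [ 0.1435 -0.6185  0.7751] 17.7333
top car [635.0286  32.2996] [110.524  128.1181] yaw 1.138934850692749 cap [634.5049  31.4961] left edge [0.0261 0.078 ] rear [0.0085 0.688 ]
scene car [635.6284  35.3049] [132.1224 106.133 ] yaw -0.40570831298828125 cap [640.1071  36.7743] left edge [-0.0027  0.1008] rear [0.0153 0.6855]
top post [ 0.5083 -0.175   0.1153] hub [ 0.5074 -0.219 ] theta 1.589973150321173 r 0.04397040756658254
scene post [ 0.5146 -0.1704  0.1109] hub [ 0.5212 -0.2097] theta 1.4034274629668992 r 0.03989854500282412
(array([632.6308,  32.2668]), array([105.6512, 128.1577]), 1.108077049255371) [-0.0099  0.5818]
(array([633.7311,  35.2092]), array([102.2545, 131.5186]), 0.06205689162015915) [-0.0036  0.5844]
```

View pics/fin.png

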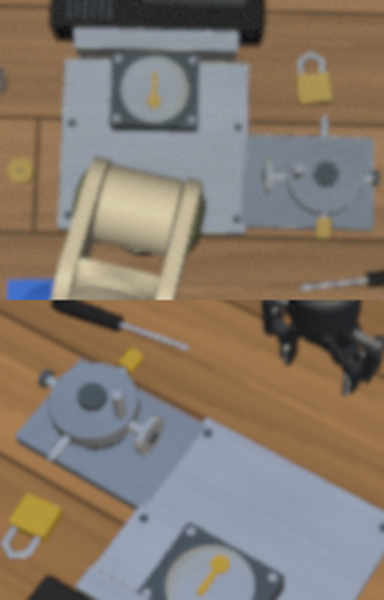

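The carriage is flush and square on the pegs, the cutter points at the bed, and the bystanders haven't moved.

```bash
python3 -c "
from rig import env
print(env.close_job())"
```

```text
the job is handed in; nothing more can be done
None
```

I turned the turret one click clockwise so the cutter wheel points at the bed, then pushed the clamp carriage home on its two pegs, square and flush to the back wall as far as the cameras and the firm stop could show; the job is handed in.

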